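Level a small worktop shelf with spirit level and levelling foot

TASK

The little white shelf on the worktop slopes down towards its handwheel end: stand the spirit level lengthways on the middle of the board and let go of it, so that its bubble runs to the high end, then crank the handwheel clockwise, more than one full turn, until the bubble rests centred between the two black lines. Then press the level down firmly onto the board, with roughly 10 N, and keep pressing: the program finishes while the robot is still holding the level down with the bubble centred. Leave the other things on the worktop where they are.

Things in the scene. Friction and masses are not known exactly. Their poses are not given: they have to be found in the camera images.
- level: Spirit level: aluminium bar with black end caps, 180 long (x) x 28 wide (y) x 45 mm high (z), about 0.25 kg, on the worktop left of the shelf. Origin: centre of its underside. The middle 84 mm of its top holds a yellow vial with two black lines 16 mm either side of the middle; the flat metal top beyond, 45 to 83 mm from the middle, is free for pressing. May stand on the board either way round.
- bubble (a joint): Position (m) of the white bubble (21 mm long) along the level's x: 0 = midway between the lines, positive towards +x of the level. It runs to the higher end, 17 mm per degree (1 m per rad) of slope, up to the stops at +-24 mm, and takes about 1 s to settle.
- bubble_mid (a point): Middle of the bubble, at the top of the vial, 45 mm above the underside of the level.
- board: White shelf board of the fixed levelling stand, 88 wide (x) x 370 long (y) x 14 mm thick. Origin: on its hinge, 7 mm below the top face, 13 mm from its left (+y) end, 38 mm above the worktop; it runs from there to -y, to the levelling foot. Its z is square to it, upright when the shelf is level. Starts 1.5 to 3.2 degrees low at the foot; stiff, stays where the screw sets it.
- board_seat (a point): Point on the top face of the board, on its centre line, 130 mm from the hinge, where the middle of the level's underside should stand (within about 3 cm), the level's x along the board's y; axes as the board's. The level then clears the handwheel's rim by 50 mm. A lamp rail under the wall cabinets hangs 0.55 m above the worktop, 0.61 m in front of the robot: keep lifts low.
- wheel_hub (a point): Centre of the top of the aluminium handwheel (92 mm across, 10 mm thick) of the levelling foot, on its upright axis, 74 mm above the worktop, 320 mm from the hinge. Clockwise from above raises that end of the board 8 mm (1.43 degrees) a turn, anticlockwise lowers it. The wheel keeps its height, takes under 3 N at the crank grip and stays where left.
- crank_mid (a point): Middle of the crank grip: upright black round grip, 18 mm across, 40 mm tall, on the wheel's rim 41 mm from its axis; this point is 24 mm above the wheel's top, 18 mm below the grip's top. The grip spins freely on its pin, so it can be held in one orientation and led in a circle about wheel_hub. Starts at any angle.
- wax_tin: Bystander: flat green round tin, 70 across, 25 mm high. Origin: centre of its underside.
- tape_roll: Bystander: roll of cream tape lying flat, 96 across, 25 mm high. Origin: centre of its underside.
- pill_bottle: Bystander: small white bottle, 37 across, 78 mm tall. Origin: centre of its underside.
- spool: Bystander: reel of white thread, 29 across, 40 mm tall. Origin: centre of its underside.

How it is judged:
By the outcome, as a careful person would: the job done as asked, in the order asked, and still so for the second after the job is handed in, while the arm keeps its last pose, push and grip.
It also fails if it takes over 72 s, if anything falls off the work surface, if the arm or the gripper's body presses on something with over 40 N, if the wrist force passes 120 N, or if a joint passes its speed limit or range.

ROBOT

A 6-joint arm with a two-finger parallel gripper is mounted at the origin on a cart in front of the work surface, level with it; the furniture and walls round the work are solid. World frame = base frame: x ahead of the robot, y to its left, z up, the work surface at z = 0. Lengths are in mm, angles in rad, forces in N, time in s.
With the tool pointing down it reaches from about 400 to 925 mm from the base axis. Payload 12.5 kg.
Tool frame: the origin (TCP) lies between the finger pads; the fingertips stand 25 mm ahead of it and the grasp point (between the pads) lies 6 mm ahead of it; z points along the fingers, y is the line along which they close (so a half turn about z gives the same grasp; the last joint's range is limited). The gripper opens to 95 mm and grips with 3 to 60 N. Pads are 20 mm wide; open, the fingers measure 119 mm over their backs; the gripper's body (75 mm by 180 mm) begins 59 mm behind the grasp point.
Start: joints at [1.077, 0.491, 1.559, -0, 1.092, -0.106], TCP at [236.331, 578.615, 213.461] pointing down, gripper open.
Joint ranges: [-3.1, 3.1], [-0.84, 2.19], [0.05, 2.79], [-1.13, 4.28], [0.06, 2.93], [-2.69, 2.69]. Speed limits (rad/s): [2.22, 2.22, 2.79, 3.14, 3.14, 3.14].

INTERFACE

Orientations are given as [roll, pitch, yaw] about the fixed x, y, z axes, in that order (R = Rz(yaw) Ry(pitch) Rx(roll)).
In Python, from cell import state, read_camera, job_done, cut_out gives the robot as it stands. The module is installed in compiled form; this text tells all that it offers.
- The arm moves only by the tool jog_arm, never from a script. Its argument "motion" is a list of rows, each a list of 2 entries, a list of its own where there are three numbers: the shift along the tool's x, y, z in mm, then the turn about the tool's z in rad. A call has 1 to 5 rows; each row is the pose to reach, as a shift and turn from the pose commanded when the call began, along the tool's axes at that moment; what a row does not reach only later rows make up. A row lasts 1/10 s, in which the tool goes at most 50 mm and 8.59 degrees, less where a joint would pass 70% of its speed; a pose out of reach is approached as far as the arm can. A call with a gripper value outside its range is refused whole. "grip" is the closure, from 0 (fully open) to 1 (shut), set as the call begins (left out, the last holds). The fingers move at their own pace and stop on an object; the grip force is fixed at half the most. Time passes only in rows, so rows that repeat a pose let the fingers close. It gives the time, the measured TCP pose, the force, the opening and the grip force at its end, in the units of the state.
- state(): the state, without advancing time (a new reading comes with each control period).
- read_camera(name): name is "scene" or "top" or "wrist"; returns a dict with "img" (400x640x3 uint8, blue, green, red), "vertical_fov" (degrees; the focal length in pixels is half the picture's height over the tangent of half this angle, whatever the lens; pixels are square), "cx", "cy" (the principal point, pixels), "extrinsics" (4x4, takes a point from camera to world coordinates). Camera axes: x right, y up, looking along -z (the intrinsics and any distortion apply to the point x, -y, -z); pixel columns grow to the right and rows downward; lengths in mm; the calibration is good to about 2 mm. The wrist camera is an equidistant fisheye: a pixel r from the principal point sees the ray r / f radians off the axis. A picture is of the moment at which its call begins. There is no depth.
- job_done(): hands the job in; it is judged then, once.
Trained networks look in a picture, given as the dict that the camera call returned (one of the last four; its "shot" number tells which), for a name from the list of things; names that differ only in an ending like _2 or _b are one class to them, and where a whole thing is asked for, a point or a joint stands for the part that bears it (a point fixed in the world has none). Each returns a list of dicts, best first, with "p" (0 to 1); they miss things now and then, are a little off and sometimes report something else, mostly with a low value. They report only what shows in the picture. A call takes as long as a camera call.
- cut_out(name, picture): "region" (400x640 bool, what is visible of it) and "box" ([left, top, right, bottom] in pixels, round what is visible of it).
The state is a dict: "t": time; "joints": joint angles; "qvel": joint speeds; "tau": joint torques, N m; "eef_pos": TCP position; "tcp_rot": TCP orientation; "ft_force": force on the tool from outside, world axes, zero at the start; "moment": the same for the moment, N m; "opening": opening from 0.0 (shut) to 1.0 (fully open); "grip_force": force on a finger pad.
Only numpy, scipy, OpenCV 4.12 (cv2) and the standard library are available. Lean on these libraries where they do the work, as an engineer would, in place of code of your own. Each camera call takes 0.05 s, during which the arm holds its last target. There are 200 camera calls.

## Working session

There is one attempt and no reset: what is moved stays moved. The work goes in short steps, Python scripts to look and compute and a tool call to move; the robot and the scene stay as the last step left them, time stands still between calls to the robot, and variables do not carry over. Pictures are saved under pics/ and viewed, at most 10 in all, crops included, and the job is handed in when it is done.

Besides the shell and the picture viewer there is one more tool, called after "Call:" by a JSON object that holds its "api" and its "payload". jog_arm: Moves the arm, as the interface text tells. Its arguments: {"type":"object","properties":{"motion":{"type":"array"},"grip":{"type":"number"}},"required":["motion"]}

```bash
mkdir -p pics; cat > h.py <<'E'
import numpy as np, cv2
from cell import state, read_camera, job_done, cut_out
def foc(c): return 200/np.tan(np.radians(c["vertical_fov"])/2)
def ray(c,u,v,fish=False):
    f=foc(c); x=(u-c["cx"]);y=(v-c["cy"])
    if fish:
        r=np.hypot(x,y)+1e-9; th=r/f; d=np.array([np.sin(th)*x/r,-np.sin(th)*y/r,-np.cos(th)])
    else: d=np.array([x/f,-y/f,-1.])
    E=np.array(c["extrinsics"]); return E[:3,3],E[:3,:3]@d
def atz(c,u,v,z,fish=False):
    o,d=ray(c,u,v,fish); return o+d*(z-o[2])/d[2]
def proj(c,p,fish=False):
    E=np.array(c["extrinsics"]); q=E[:3,:3].T@(np.array(p)-E[:3,3]); f=foc(c); x,y,z=q[0],-q[1],-q[2]
    if fish:
        r=np.hypot(x,y); k=f*np.arctan2(r,z)/max(r,1e-9)
    else: k=f/z
    return c["cx"]+k*x, c["cy"]+k*y
E
python3 - <<'E'
from h import *
print(state())
for n in ("top","scene"):
    c=read_camera(n); cv2.imwrite(f"pics/{n}0.png",c["img"]); print(n,c["vertical_fov"],c["cx"],c["cy"],np.round(c["extrinsics"],3).tolist())
    for t,z in (("level",45),("board",45),("wheel_hub",74),("crank_mid",98),("wax_tin",25),("tape_roll",25),("pill_bottle",78),("spool",40)):
        r=cut_out(t,c)
        for q in r[:2]:
            m=q["region"].astype(np.uint8); (cx,cy),(w,h),a=cv2.minAreaRect(cv2.findNonZero(m)) if m.any() else ((0,0),(0,0),0)
            print(t,round(q["p"],2),q["box"],np.round([cx,cy,w,h,a],1),np.round(atz(c,cx,cy,z),0))
E
```

```text
{'t': 0.0, 'joints': array([ 1.07738478e+00,  4.91568998e-01,  1.55944949e+00, -1.59889105e-05,
        1.09164888e+00, -1.05626315e-01]), 'qvel': array([ 1.66852406e-03, -1.17487403e-04,  5.86922457e-04,  5.23291039e-04,
        1.68091026e-03, -1.87725444e-05]), 'tau': array([-1.90849998e-03, -6.12639213e+01, -2.58175832e+01,  6.91884826e-02,
        4.82149317e-02, -1.60582217e-04]), 'eef_pos': array([236.22429422, 578.38864279, 212.85585671]), 'tcp_rot': array([-3.14052244e+00, -9.92055673e-05,  2.75381475e+00]), 'ft_force': array([ 1.07157104,  0.53448164, -0.02394438]), 'moment': array([-0.04798509, -0.01481913, -0.01625747]), 'grip_force': 0.0, 'opening': 1.0007893599183024}
top 44.06056485723553 319.09084460818883 207.55155431266917 [[-0.368, 0.885, -0.286, 172.543], [-0.93, -0.351, 0.108, 140.098], [-0.005, 0.306, 0.952, 1523.882], [0.0, 0.0, 0.0, 1.0]]
level 0.97 [227.5, 249.9, 248.4, 311.2] [238.6 280.8  12.5  61.   11.7] [492. 281.  45.]
board 0.7 [306.5, 198.6, 421.2, 277.3] [364.3 238.1  29.  117.5  60.3] [ 474. -121.   45.]
wheel_hub 0.9 [394.8, 194.5, 421.6, 228.3] [4
[... 1196 characters left out ...]
7.3] [363.7 254.9  31.   24.2  24.8] [ 497. -272.   74.]
wheel_hub 0.21 [212.7, 168.8, 262.8, 196.1] [237.6 182.2  13.9  49.9  74.6] [470. 242.  74.]
crank_mid 0.64 [355.1, 236.6, 360.5, 246.1] [355.5 242.5   9.    5.   90. ] [ 505. -235.   98.]
wax_tin 0.75 [331.9, 167.5, 349.8, 183.6] [341.5 175.5  15.   17.   90. ] [758.  -2.  25.]
tape_roll 0.65 [303.7, 152.0, 327.8, 172.7] [314.5 163.5  21.   23.   90. ] [745. 117.  25.]
pill_bottle 0.49 [271.3, 132.9, 283.3, 155.3] [278.5 143.   20.    9.   90. ] [706. 261.  78.]
spool 0.54 [330.5, 164.5, 348.7, 185.5] [341. 175.  18.  18.  90.] [748.  -6.  40.]
spool 0.46 [397.3, 307.5, 411.5, 319.2] [402.4 310.   10.   14.1  21.8] [ 434. -451.   40.]
```

View pics/top0.png

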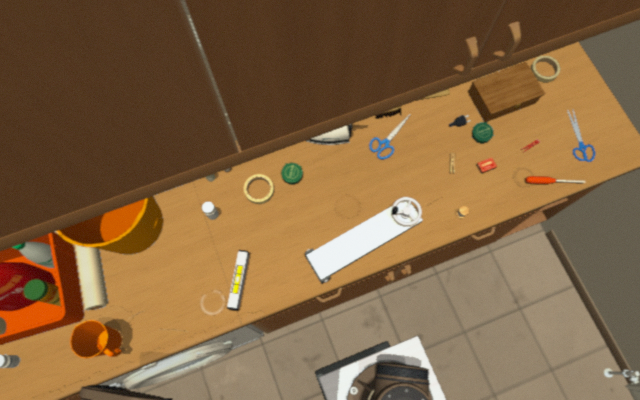

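View pics/scene0.png

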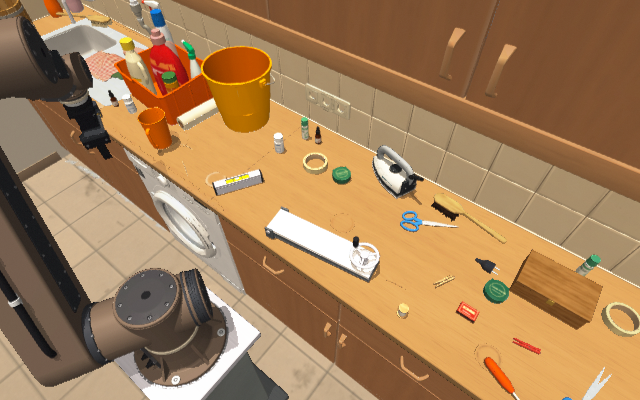

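The top view shows the level at (238,280), upright with its yellow vial, and the board from (315,265) to the wheel at (406,211). The crank grip is on the wheel's left side at about (395,210). The scene view agrees with this.

```bash
cat >> h.py <<'E'
from scipy.spatial.transform import Rotation as Ro
def wrap(a): return (a+np.pi)%(2*np.pi)-np.pi
def to(x,y,z,yaw=None):
    s=state(); R=Ro.from_euler("xyz",s["tcp_rot"]); d=R.inv().apply(np.array([x,y,z])-s["eef_pos"])
    a=s["tcp_rot"][2]; t=0 if yaw is None else wrap(a-yaw); t2=wrap(t+np.pi)
    print("shift",np.round(d,1),"turn",round(float(t),3),"alt",round(float(t2),3),"yawnow",round(a,3),"j6",round(s["joints"][5],2))
def axis(c,m,z,fish=False):
    p=np.argwhere(m)[:,::-1]; w=np.array([atz(c,u,v,z,fish)[:2] for u,v in p]); 
    (cx,cy),(a,b),_=r=cv2.minAreaRect(w.astype(np.float32)); k=cv2.boxPoints(r); e=[k[1]-k[0],k[2]-k[1]]; e=max(e,key=np.linalg.norm)
    return np.array([cx,cy]),sorted((a,b)),float(np.arctan2(e[1],e[0])%np.pi)
E
python3 - <<'E'
from h import *
for n in ("top","scene"):
    c=read_camera(n)
    for t,z in (("level",40),("board",45)):
        print(n,t,axis(c,cut_out(t,c)[0]["region"],z))
to(490,276,180,1.4)
E
```

```text
top level (array([496.5446167, 279.9593811]), [39.849300384521484, 183.9365997314453], 2.59535813331604)
top board (array([ 476.23956299, -124.73703003]), [89.93733215332031, 368.5953674316406], 1.7228496074676514)
scene level (array([488.46484375, 267.89395142]), [72.54203796386719, 179.7745361328125], 2.5763981342315674)
scene board (array([ 469.88299561, -129.39520264]), [90.5671157836914, 373.79400634765625], 1.716662883758545)
shift [-349.3 -184.2   33.5] turn 1.354 alt -1.788 yawnow 2.754 j6 -0.11
```

```bash
python3 - <<'E'
from h import *
to(493,276,190,2.585)
E
```

```text
shift [-352.  -183.1   23.5] turn 0.169 alt -2.973 yawnow 2.754 j6 -0.11
```

Call:
{"api": "jog_arm", "payload": {"motion": [[[-44,-23,3],0.02],[[-88,-46,6],0.04],[[-132,-69,9],0.06],[[-176,-92,12],0.09],[[-220,-115,15],0.11]], "grip": 0}}

```text
t: 1.7
eef_pos: [397.5, 387.4, 198.5]
tcp_rot: [3.141, 0.0, 2.643]
ft_force: [-0.3, 1.0, 0.1]
opening: 1.0
grip_force: 0.0
```

```bash
python3 - <<'E'
from h import *
to(493,276,190,2.585)
E
```

```text
shift [-137.1  -52.2    8.5] turn 0.058 alt -3.084 yawnow 2.643 j6 -0.42
```

Call:
{"api": "jog_arm", "payload": {"motion": [[[-46,-17,3],0.02],[[-92,-34,6],0.04],[[-137,-52,9],0.058],[[-137,-52,9],0.058]]}}

```text
t: 2.1
eef_pos: [495.1, 274.0, 189.0]
tcp_rot: [-3.141, 0.001, 2.58]
ft_force: [-0.2, 0.2, -0.1]
opening: 0.998
grip_force: 0.0
```

```bash
python3 - <<'E'
from h import *
c=read_camera("wrist"); cv2.imwrite("pics/w1.png",c["img"]); print(c["extrinsics"][:3,3])
q=cut_out("level",c)
for k in q[:2]: print(k["p"],k["box"],axis(c,k["region"],45,True))
print(state()["eef_pos"])
E
```

```text
[432.9651589  313.65031833 360.61094903]
0.82 [309.6, 99.9, 351.0, 264.6] (array([499.31604004, 283.72756958]), [30.429264068603516, 179.27935791015625], 2.611215114593506)
[492.48613682 277.0431579  189.30881534]
```

View pics/w1.png

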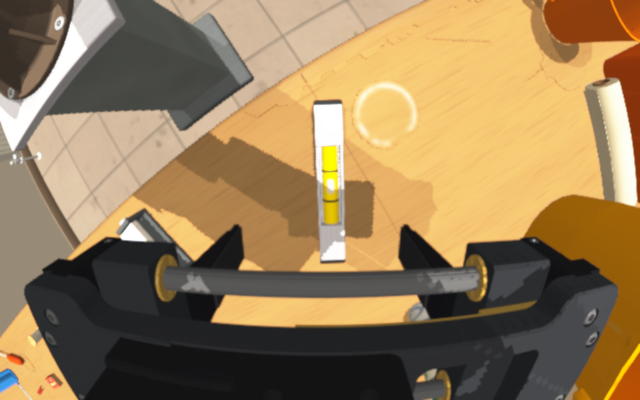

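The wrist view shows the level fully visible from (328,100) to (332,262), with its vial centre near (331,185). The fit gives a centre of (499,283) and a yaw of about 2.605.

```bash
python3 - <<'E'
from h import *
to(498.5,283,33,2.605)
E
```

```text
shift [ -2.    8.3 156.3] turn -0.021 alt 3.12 yawnow 2.584 j6 -0.62
```

Call:
{"api": "jog_arm", "payload": {"motion": [[[-1,5,45],-0.02],[[-2,8,90],-0.02],[[-2,8,130],-0.02],[[-2,8,156],-0.02],[[-2,8,156],-0.02]]}}

```text
t: 2.7
eef_pos: [495.6, 284.2, 30.6]
tcp_rot: [-3.137, -0.003, 2.608]
ft_force: [-0.6, 0.8, 0.6]
opening: 1.0
grip_force: 0.0
```

Call:
{"api": "jog_arm", "payload": {"motion": [[[0,0,0],0],[[0,0,0],0],[[0,0,0],0],[[0,0,0],0],[[0,0,0],0]], "grip": 1}}

```text
t: 3.2
eef_pos: [498.2, 283.7, 34.2]
tcp_rot: [3.141, 0.001, 2.606]
ft_force: [0.5, -0.1, 0.0]
opening: 0.633
grip_force: 0.0
```

```bash
python3 - <<'E'
from h import *
s=state(); print(s["t"],s["eef_pos"],s["tcp_rot"],s["opening"],s["grip_force"],s["ft_force"])
E
```

```text
3.2 [498.22110551 283.70234082  34.18873452] [3.14056066e+00 6.88997811e-04 2.60572888e+00] 0.6331808775054053 0.0 [ 0.51944852 -0.11201082  0.0428744 ]
```

Call:
{"api": "jog_arm", "payload": {"motion": [[[0,0,0],0],[[0,0,0],0],[[0,0,0],0],[[0,0,0],0],[[0,0,0],0]]}}

```text
t: 3.7
eef_pos: [498.0, 283.6, 33.4]
tcp_rot: [-3.142, -0.0, 2.606]
ft_force: [1.3, -1.1, -0.3]
opening: 0.291
grip_force: 30.0
```

Call:
{"api": "jog_arm", "payload": {"motion": [[[0,0,0],0],[[0,0,0],0],[[0,0,-10],0],[[0,0,-45],0],[[0,0,-80],0]]}}

```text
t: 4.2
eef_pos: [497.4, 283.4, 114.3]
tcp_rot: [-3.14, -0.001, 2.606]
ft_force: [1.0, 0.3, -1.6]
opening: 0.295
grip_force: 30.0
```

```bash
python3 - <<'E'
from h import *
c=read_camera("top"); q=cut_out("board",c)[0]; ce,sz,a=axis(c,q["region"],44); print(ce,sz,a)
h=cut_out("wheel_hub",c); k=cut_out("crank_mid",c)
for r in h[:1]: print("hub",r["p"],axis(c,r["region"],72))
for r in k[:2]:
    p=np.argwhere(r["region"])[:,::-1].mean(0); print("crank",r["p"],p,atz(c,*p,105))
cv2.imwrite("pics/top2.png",cv2.resize(c["img"][180:290,290:440],None,fx=5,fy=5,interpolation=cv2.INTER_CUBIC))
to(476,-50,150,a)
E
```

```text
[ 476.74594116 -125.35923767] [92.68428802490234, 369.7995300292969] 1.7230455875396729
hub 0.91 (array([ 499.9758606 , -271.55133057]), [88.09439849853516, 91.58306121826172], 1.668580412864685)
crank 0.55 [394.5 210. ] [ 508.36584769 -229.58502454  105.        ]
shift [-151.5 -298.   -36.1] turn 0.883 alt -2.259 yawnow 2.606 j6 -0.63
```

View pics/top2.png

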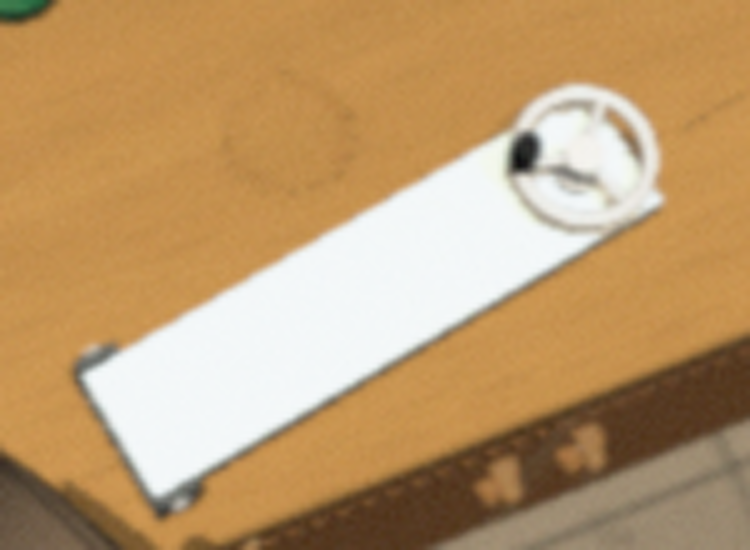

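The crop shows the board from its hinge end at (120,440) to the wheel centre at (583,158), with the crank at (523,153). The hub is therefore near (500,-271) and the seat near (471,-84).

```bash
python3 - <<'E'
from h import *
to(471,-84,115,1.723)
E
```

```text
shift [-164.5 -329.8   -1.2] turn 0.883 alt -2.259 yawnow 2.606 j6 -0.63
```

Call:
{"api": "jog_arm", "payload": {"motion": [[[-20,-40,-1],0.11],[[-41,-82,-1],0.22],[[-62,-124,-1],0.33],[[-83,-166,-1],0.44],[[-104,-208,-1],0.55]]}}

```text
t: 4.9
eef_pos: [480.0, 50.0, 113.3]
tcp_rot: [-3.14, -0.001, 2.052]
ft_force: [-0.2, -0.7, -2.8]
opening: 0.29
grip_force: 30.0
```

```bash
python3 - <<'E'
from h import *
to(471,-84,115,1.723)
E
```

```text
shift [-114.7  -70.    -1.7] turn 0.329 alt -2.813 yawnow 2.052 j6 -0.51
```

Call:
{"api": "jog_arm", "payload": {"motion": [[[-38,-23,-2],0.11],[[-76,-46,-2],0.22],[[-115,-70,-2],0.33],[[-115,-70,-2],0.33]]}}

```text
t: 5.3
eef_pos: [472.2, -86.9, 115.3]
tcp_rot: [-3.14, -0.0, 1.717]
ft_force: [0.2, 0.3, -2.9]
opening: 0.293
grip_force: 30.0
```

```bash
python3 - <<'E'
from h import *
to(471,-84,78,1.723)
c=read_camera("wrist"); cv2.imwrite("pics/w2.png",c["img"])
for t,z in (("level",120),("board",42),("wheel_hub",74)):
    for r in cut_out(t,c)[:1]: print(t,r["p"],r["box"],axis(c,r["region"],z,True))
r=cut_out("crank_mid",c)
if r: p=np.argwhere(r[0]["region"])[:,::-1].mean(0); print("crank",r[0]["p"],r[0]["box"],p,atz(c,*p,105,True))
E
```

```text
shift [ 3.  -0.7 37.3] turn -0.006 alt 3.136 yawnow 1.717 j6 -0.47
level 0.77 [289.5, 87.1, 353.9, 325.2] (array([470.2215271 , -71.48124695]), [30.01353645324707, 148.38088989257812], 1.7243517637252808)
board 0.89 [261.2, 26.8, 375.5, 326.3] (array([469.46386719, -72.86120605]), [88.8346939086914, 266.2789306640625], 1.7276360988616943)
```

View pics/w2.png

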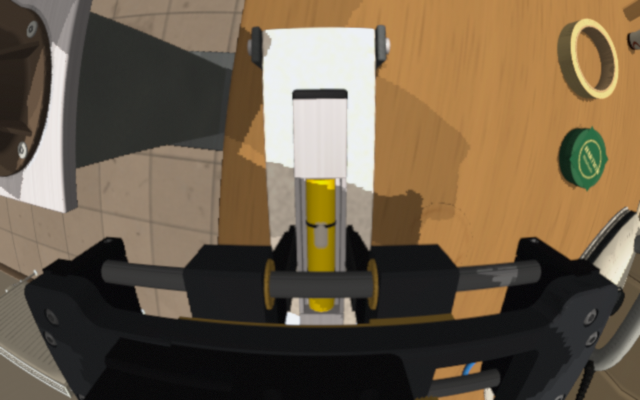

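The wrist view shows the held level centred over the board, from its end at (320,92) to the hidden end near (320,325). Their yaws agree at about 1.725. Now I lower it.

Call:
{"api": "jog_arm", "payload": {"motion": [[[2,-1,12],0],[[2,-1,24],0],[[2,-1,31],0],[[2,-1,36],0],[[2,-1,36],0]]}}

```text
t: 6.05
eef_pos: [471.5, -80.3, 80.0]
tcp_rot: [-3.141, -0.001, 1.727]
ft_force: [-0.4, 0.3, -3.3]
opening: 0.292
grip_force: 30.0
```

Call:
{"api": "jog_arm", "payload": {"motion": [[[0,0,2],0],[[0,0,3],0],[[0,0,4],0],[[0,0,4],0]]}}

```text
t: 6.45
eef_pos: [471.7, -81.0, 76.6]
tcp_rot: [3.141, 0.0, 1.726]
ft_force: [-0.5, -1.0, -1.0]
opening: 0.292
grip_force: 30.0
```

Call:
{"api": "jog_arm", "payload": {"motion": [[[0,0,1],0],[[0,0,2],0],[[0,0,3],0],[[0,0,3],0]]}}

```text
t: 6.85
eef_pos: [471.8, -81.1, 74.5]
tcp_rot: [3.14, 0.001, 1.726]
ft_force: [-4.0, -1.7, 17.3]
opening: 0.292
grip_force: 30.0
```

Call:
{"api": "jog_arm", "payload": {"motion": [[[0,0,-1],0],[[0,0,-1],0],[[0,0,-1],0],[[0,0,-1],0],[[0,0,-1],0]], "grip": 0.2}}

```text
t: 7.35
eef_pos: [471.6, -80.9, 74.3]
tcp_rot: [-3.141, -0.0, 1.726]
ft_force: [-0.6, -0.3, 0.6]
opening: 0.659
grip_force: 0.0
```

Call:
{"api": "jog_arm", "payload": {"motion": [[[0,0,0],0],[[0,0,-15],0],[[0,0,-50],0],[[0,0,-90],0],[[0,0,-90],0]]}}

```text
t: 7.85
eef_pos: [473.3, -81.4, 168.4]
tcp_rot: [3.135, 0.003, 1.726]
ft_force: [0.3, -0.7, -0.8]
opening: 0.805
grip_force: 0.0
```

```bash
python3 - <<'E'
from h import *
s=state(); print(s["t"],s["opening"],s["eef_pos"])
c=read_camera("top")
h=cut_out("wheel_hub",c); k=cut_out("crank_mid",c); 
for r in h[:1]: print("hub",r["p"],r["box"],axis(c,r["region"],72))
for r in k[:1]: p=np.argwhere(r["region"])[:,::-1].mean(0); print("crank",r["p"],p,atz(c,*p,100))
w=read_camera("wrist"); cv2.imwrite("pics/w3.png",w["img"])
c=read_camera("scene"); k=cut_out("crank_mid",c); h=cut_out("wheel_hub",c)
for r in k[:1]: p=np.argwhere(r["region"])[:,::-1].mean(0); print("crank sc",r["p"],r["box"],atz(c,*p,98))
for r in h[:1]: print("hub sc",r["p"],r["box"],axis(c,r["region"],72))
E
```

```text
7.85 0.8045415706254506 [473.33790002 -81.36462075 168.37531621]
hub 0.61 [396.7, 197.1, 424.2, 227.5] (array([ 497.67489624, -283.48880005]), [68.77877807617188, 89.201904296875], 2.930447816848755)
crank sc 0.59 [353.1, 239.4, 359.0, 247.7] [ 505.71225594 -232.77308619   98.        ]
hub sc 0.73 [347.7, 236.9, 381.7, 269.9] (array([ 502.63952637, -270.42730713]), [85.66679382324219, 100.99110412597656], 0.404989093542099)
```

View pics/w3.png

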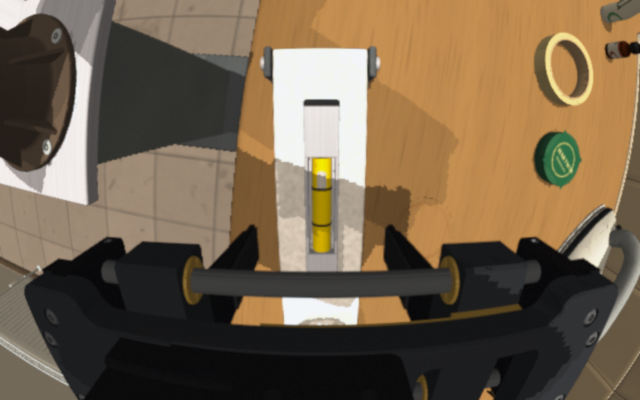

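The wrist view shows the level standing on the board from (321,102) down to about (321,270). The bubble is at the high (hinge) end at (322,178), beyond the upper line at (321,189). Next is the crank.

```bash
python3 - <<'E'
from h import *
to(507,-231,165)
E
```

```text
shift [-153.9   12.2   -1.8] turn 0.0 alt -3.142 yawnow 1.726 j6 -0.46
```

Call:
{"api": "jog_arm", "payload": {"motion": [[[-45,4,0],0],[[-90,8,0],0],[[-130,11,0],0],[[-154,12,0],0],[[-154,12,0],0]], "grip": 0}}

```text
t: 8.7
eef_pos: [507.4, -233.8, 163.2]
tcp_rot: [-3.141, -0.0, 1.723]
ft_force: [0.4, 0.8, 0.1]
opening: 0.999
grip_force: 0.0
```

```bash
python3 - <<'E'
from h import *
to(507,-231,107)
c=read_camera("wrist"); cv2.imwrite("pics/w4.png",c["img"]); print(proj(c,(507,-231,116),True), proj(c,(471.6,-81,85),True))
for r in cut_out("crank_mid",c)[:1]:print(r["p"],r["box"])
E
```

```text
shift [ 2.8  0.1 56.2] turn 0.0 alt -3.142 yawnow 1.723 j6 -0.7
(np.float64(320.4995608664006), np.float64(214.48946787624917)) (np.float64(305.31892133447826), np.float64(18.543432995066752))
0.88 [309.4, 191.5, 336.9, 225.3]
```

View pics/w4.png

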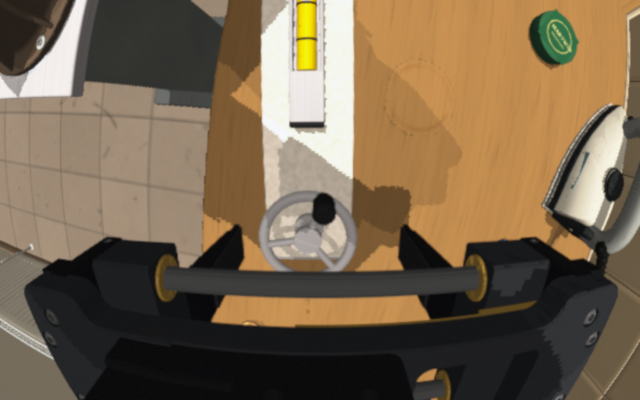

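The wrist view shows the wheel centred near (308,232), with the crank grip from (322,195) to (325,222). The grip's position is still needed in world coordinates.

```bash
python3 - <<'E'
from h import *
c=read_camera("wrist"); print(c["extrinsics"][:3,3], -c["extrinsics"][:3,2], c["cx"],c["cy"])
r=cut_out("crank_mid",c)[0]; print(axis(c,r["region"],98,True))
h=cut_out("wheel_hub",c)[0]; print(h["p"],h["box"],axis(c,h["region"],74,True))
# model fit: project cylinder silhouettes for crank angle & hub
from scipy.optimize import least_squares
def box(P): p=np.array([proj(c,q,True) for q in P]); return np.r_[p.min(0),p.max(0)]
th=np.linspace(0,2*np.pi,40)
def crank(x,y): return [(x+9*np.cos(t),y+9*np.sin(t),z) for t in th for z in (78,116)]
print(least_squares(lambda v: box(crank(*v))-r["box"],[507,-231]).x)
print(least_squares(lambda v: (box([(v[0]+46*np.cos(t),v[1]+46*np.sin(t),z) for t in th for z in (64,74)])-np.r_[261,190,356,276]),[500,-271]))if 0 else None
f=least_squares(lambda v: box([(v[0]+46*np.cos(t),v[1]+46*np.sin(t),74) for t in th])-np.array([261,190,356,276]),[500,-271]); print(f.x,f.fun)
E
```

```text
[ 495.94554974 -158.07673839  335.16537779] [ 0.03797319 -0.25592262 -0.96595116] 320.69979103834436 198.5609747810445
(array([ 509.52416992, -230.91986084]), [17.81477928161621, 26.914627075195312], 1.7247408628463745)
0.9 [255.5, 194.4, 355.5, 271.6] (array([ 499.1239624 , -262.52185059]), [77.70560455322266, 91.43218231201172], 0.16554847359657288)
[ 509.19609373 -230.71853667]
[ 500.41613125 -264.14985454] [-2.7877189  -3.0469597   2.68677822  4.22902185]
```

Call:
{"api": "jog_arm", "payload": {"motion": [[[2,2,15],0],[[2,2,30],0],[[2,2,45],0],[[2,2,56],0],[[2,2,56],0]]}}

```text
t: 9.45
eef_pos: [508.4, -228.0, 107.3]
tcp_rot: [-3.14, -0.001, 1.727]
ft_force: [0.2, 0.1, 0.0]
opening: 1.002
grip_force: 0.0
```

Call:
{"api": "jog_arm", "payload": {"motion": [[[0,0,0],0],[[0,0,0],0],[[0,0,0],0],[[0,0,0],0],[[0,0,0],0]], "grip": 1}}

```text
t: 9.95
eef_pos: [509.0, -229.0, 108.7]
tcp_rot: [3.141, 0.0, 1.726]
ft_force: [0.4, -0.2, -0.3]
opening: 0.637
grip_force: 0.0
```

Call:
{"api": "jog_arm", "payload": {"motion": [[[0,0,0],0],[[0,0,0],0],[[0,0,0],0],[[0,0,0],0],[[0,0,0],0]]}}

```text
t: 10.45
eef_pos: [508.9, -228.9, 108.4]
tcp_rot: [-3.142, -0.0, 1.726]
ft_force: [0.1, 0.5, 0.3]
opening: 0.216
grip_force: 0.0
```

Call:
{"api": "jog_arm", "payload": {"motion": [[[0,0,0],0],[[0,0,0],0],[[0,0,0],0]]}}

```text
t: 10.75
eef_pos: [508.8, -228.9, 108.4]
tcp_rot: [-3.142, -0.0, 1.726]
ft_force: [-0.6, 0.3, -0.4]
opening: 0.176
grip_force: 30.0
```

```bash
python3 - <<'E'
from h import *
s=state(); print(s["eef_pos"],s["opening"],s["grip_force"],s["ft_force"])
E
```

```text
[ 508.84868329 -228.90707256  108.40237337] 0.17639032228821871 30.000036656856537 [-0.60618197  0.31945267 -0.44076879]
```

Call:
{"api": "jog_arm", "payload": {"motion": [[[-12.6,17.1,0],0],[[-32,25.6,0],0],[[-53.1,23.3,0],0],[[-70.2,10.7,0],0],[[-78.7,-8.7,0],0]]}}

```text
t: 11.25
eef_pos: [512.2, -309.0, 108.3]
tcp_rot: [3.141, -0.001, 1.725]
ft_force: [-1.4, 13.9, 6.5]
opening: 0.174
grip_force: 30.0
```

```bash
python3 - <<'E'
from h import *
s=state(); print(s["eef_pos"],s["opening"],s["grip_force"],s["ft_force"],s["tcp_rot"])
E
```

```text
[ 512.15647079 -309.02869969  108.28772818] 0.1743123640482541 30.002328157424927 [-1.38044212 13.87724875  6.46152737] [ 3.14122074e+00 -9.63812187e-04  1.72533809e+00]
```

Call:
{"api": "jog_arm", "payload": {"motion": [[[2.3,-21.1,0],0],[[14.9,-38.2,0],0],[[34.3,-46.7,0],0],[[55.4,-44.4,0],0],[[72.5,-31.8,0],0]]}}

```text
t: 11.75
eef_pos: [468.8, -241.8, 108.6]
tcp_rot: [3.141, 0.001, 1.724]
ft_force: [5.6, -7.9, -5.9]
opening: 0.175
grip_force: 30.0
```

Call:
{"api": "jog_arm", "payload": {"motion": [[[0,0,0],0],[[0,0,0],0]]}}

```text
t: 11.95
eef_pos: [469.7, -241.5, 108.5]
tcp_rot: [3.141, -0.0, 1.726]
ft_force: [-0.7, 2.4, 1.4]
opening: 0.171
grip_force: 30.0
```

Call:
{"api": "jog_arm", "payload": {"motion": [[[8.5,19.4,0],0],[[6.2,40.5,0],0],[[6.2,40.5,0],0],[[6.2,40.5,0],0],[[6.2,40.5,0],0]]}}

```text
t: 12.45
eef_pos: [508.2, -229.1, 108.5]
tcp_rot: [3.141, -0.001, 1.725]
ft_force: [1.9, 3.9, 2.5]
opening: 0.175
grip_force: 30.0
```

Call:
{"api": "jog_arm", "payload": {"motion": [[[0,0,0],0],[[0,0,0],0],[[0,0,0],0],[[0,0,0],0],[[0,0,0],0]]}}

```text
t: 12.95
eef_pos: [508.7, -229.0, 108.5]
tcp_rot: [-3.141, -0.0, 1.726]
ft_force: [-1.5, 1.8, 4.7]
opening: 0.176
grip_force: 30.0
```

```bash
python3 - <<'E'
from h import *
s=state(); print(s["eef_pos"],s["ft_force"],s["t"])
c=read_camera("wrist"); t=read_camera("top"); sc=read_camera("scene")
for c_,f in ((c,1),(t,0),(sc,0)):
    L=cut_out("level",c_); 
    if L: print(L[0]["p"],L[0]["box"])
def crop(c,x0,y0,x1,y1,f): return cv2.resize(c["img"][y0:y1,x0:x1],(400,300),interpolation=cv2.INTER_CUBIC)
u,v=map(int,proj(sc,(471,-81,87))); u2,v2=map(int,proj(t,(471,-81,87))); u3,v3=map(int,proj(c,(471,-81,87),True)); print(u,v,u2,v2,u3,v3)
A=crop(sc,u-32,v-24,u+32,v+24,1); B=crop(t,u2-32,v2-24,u2+32,v2+24,1)
y=max(0,v3-45); W=crop(c,u3-60,y,u3+60,y+90,1)
cv2.imwrite("pics/b1.png",np.vstack([np.hstack([A,B]),np.hstack([W,cv2.resize(c["img"],(400,300))])]))
E
```

```text
[ 508.69027149 -229.0270334   108.45100025] [-1.46266346  1.76250006  4.70577182] 12.95
0.96 [275.1, 1.4, 325.3, 135.6]
0.25 [455.8, 207.9, 468.6, 216.1]
0.58 [284.0, 214.2, 336.0, 246.9]
309 226 353 240 297 -1
```

View pics/b1.png

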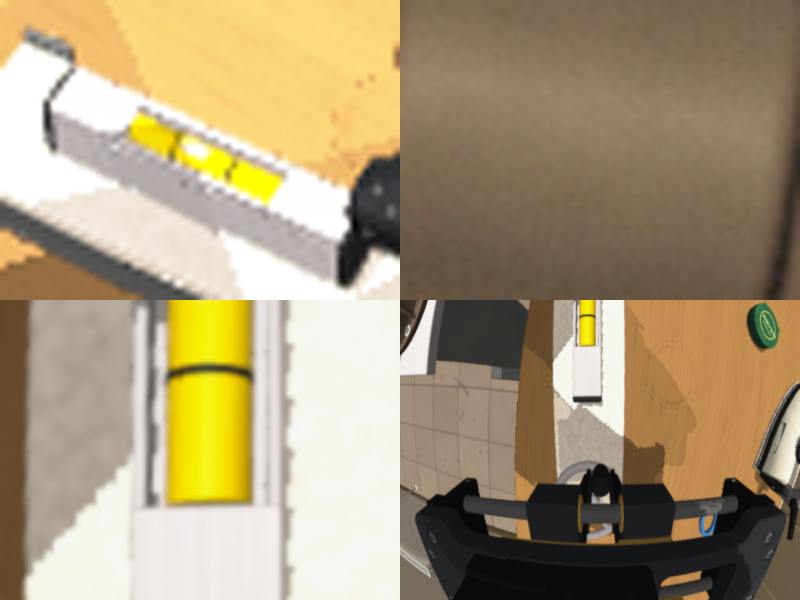

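The scene crop (top left) shows the bubble at (194,149) with lines at (175,147) and (232,170). That puts it about 5–6 mm towards the hinge, so roughly 75–85° more is needed.

Call:
{"api": "jog_arm", "payload": {"motion": [[[-9.9,14.7,0],0],[[-25.1,23.9,0],0],[[-42.7,25.9,0],0],[[-42.7,25.9,0],0],[[-42.7,25.9,0],0]]}}

```text
t: 13.75
eef_pos: [541.2, -268.3, 108.5]
tcp_rot: [3.141, 0.001, 1.725]
ft_force: [-1.9, -1.0, 4.2]
opening: 0.175
grip_force: 30.0
```

Call:
{"api": "jog_arm", "payload": {"motion": [[[0,0,0],0],[[0,0,0],0],[[0,0,0],0],[[0,0,0],0],[[0,0,0],0]]}}

```text
t: 14.25
eef_pos: [541.1, -267.1, 108.5]
tcp_rot: [3.141, 0.0, 1.726]
ft_force: [-1.9, -0.9, 4.8]
opening: 0.173
grip_force: 30.0
```

Call:
{"api": "jog_arm", "payload": {"motion": [[[0,0,0],0],[[0,0,0],0],[[0,0,0],0],[[0,0,0],0],[[0,0,0],0]]}}

```text
t: 14.75
eef_pos: [541.1, -267.1, 108.5]
tcp_rot: [3.141, 0.0, 1.726]
ft_force: [-1.5, -1.3, 5.8]
opening: 0.173
grip_force: 30.0
```

```bash
cat >> h.py <<'E'
def bub(c,fish,cen=(471.5,-81),yaw=1.725,z=88):
    # profile along level axis (+s = hinge end): best lateral offset, print blue & red channels per 2mm
    d=np.array([np.cos(yaw),np.sin(yaw)]); n=np.array([-d[1],d[0]]); out=[]
    S=np.arange(-56,57,2)
    for s in S:
        P=[proj(c,(*(np.array(cen)+s*d+k*n),z),fish) for k in np.arange(-10,11,1.0)]
        px=cv2.remap(c["img"],np.float32([[p[0] for p in P]]),np.float32([[p[1] for p in P]]),cv2.INTER_LINEAR)[0].astype(int)
        out.append(px)
    return S,np.array(out)
E
python3 - <<'E'
from h import *
c=read_camera("scene"); S,o=bub(c,False)
yel=(o[:,:,2]-o[:,:,0])
np.set_printoptions(linewidth=250)
print(np.c_[S,yel[:,::2]])
print(state()["eef_pos"])
E
```

```text
[[-56   1   1   1   1   1   1   1   1   1   0   0]
 [-54   1   1   1   1   1   1   1   1   1   0   1]
 [-52   1   1   1   1   1   1   1   1   1   1   1]
 [-50   1   1   1   1   1   1   1   1   1   1   4]
 [-48   1   1   1   1   1   1   1   1   1   1   6]
 [-46   1   1   2   2   1   3   3   3   1  14   7]
 [-44   3  10  14   9  38  41   8  50  67  60  28]
 [-42  10  19  64 101 127 127 146 180 161 130  90]
 [-40  15  45 120 192 198 220 255 253 215 208 129]
 [-38  16  38 125 213 252 253 250 249 237 194 127]
 [-36  18  54 116 205 255 251 246 246 245 196 133]
 [-34  12  62 139 212 247 249 246 246 245 223 158]
 [-32  17  57 152 220 235 244 245 246 246 229 150]
 [-30  18  36 114 200 231 240 244 246 240 205 148]
 [-28  18  37  86 170 231 238 244 246 246 212 165]
 [-26  16  45  98 167 220 239 244 246 245 232 174]
 [-24  13  38 106 185 224 240 244 247 244 227 168]
 [-22  13  20  89 188 228 238 244 246 242 217 158]
 [-20  11  20  61 155 230 227 243 245 213 156 109]
 [-18  10  26  54 120 167 188 210 190 136  94  96]
 [-16  12  22  53  95 133 172 177 143 149 141 123]
 [-14  11  11  43 118 176 199
[... 1151 characters left out ...]
11  35  99 195 233 246 250 248 239 217 160]
 [ 34  14  35 110 205 244 255 254 250 243 213 161]
 [ 36  13  42 102 187 255 255 255 252 251 227 159]
 [ 38   7  47  99 173 233 255 255 255 253 232 153]
 [ 40  10  42 103 175 198 250 255 220 196 185 132]
 [ 42  12  27  77  94 117 170 150 121 117  96  57]
 [ 44   8  14  21  22  29  53   7  37  37  10  10]
 [ 46   1   2   1   7   4   2   3   4   0   1   1]
 [ 48   1   1   1   1   1   1   1   0   0   0   0]
 [ 50   1   1   1   1   1   1   1   1   1   1   1]
 [ 52   1   1   1   1   1   1   1   1   1   1   1]
 [ 54   1   1   1   1   1   1   1   1   1   1   1]
 [ 56   1   1   1   1   1   1   1   1   1   1   2]]
[ 541.11650259 -267.09532879  108.45661203]
```

The scene profile has the lines at −16.5 and +16 and the bubble spanning −7.5 to +7, so it is centred to within about 0.5 mm after 435° of cranking. Next I release the crank and rise.

Call:
{"api": "jog_arm", "payload": {"motion": [[[0,0,0],0],[[0,0,0],0],[[0,0,0],0],[[0,0,0],0],[[0,0,0],0]], "grip": 0.4}}

```text
t: 15.3
eef_pos: [541.1, -267.0, 108.3]
tcp_rot: [-3.142, -0.0, 1.726]
ft_force: [-0.1, -0.2, -0.1]
opening: 0.541
grip_force: 0.0
```

Call:
{"api": "jog_arm", "payload": {"motion": [[[0,0,-5],0],[[0,0,-20],0],[[0,0,-40],0],[[0,0,-60],0],[[0,0,-60],0]]}}

```text
t: 15.8
eef_pos: [542.0, -267.6, 171.1]
tcp_rot: [3.138, 0.003, 1.726]
ft_force: [0.3, 0.4, -0.1]
opening: 0.605
grip_force: 0.0
```

```bash
python3 - <<'E'
from h import *
to(461.7,-18,145,1.725)
c=read_camera("scene"); S,o=bub(c,False)
print(state()["opening"],np.c_[S,(o[:,:,2]-o[:,:,0])[:,8:14:2].mean(1).astype(int)][16:41].T)
E
```

```text
shift [259.1 -40.9  25.2] turn 0.001 alt -3.141 yawnow 1.726 j6 -0.72
0.6044905866785169 [[-24 -22 -20 -18 -16 -14 -12 -10  -8  -6  -4  -2   0   2   4   6   8  10
   12  14  16  18  20  22  24]
 [254 255 254 244 237 245 255 239 146  47   8  18  22  15   9  57 151 227
  253 221 194 233 255 251 254]]
```

Call:
{"api": "jog_arm", "payload": {"motion": [[[46,-7,0],0],[[92,-14,0],0],[[138,-21,0],0],[[184,-28,0],0],[[220,-34,0],0]], "grip": 1}}

```text
t: 16.35
eef_pos: [471.9, -52.9, 167.5]
tcp_rot: [-3.14, -0.001, 1.726]
ft_force: [-0.2, -0.4, -0.7]
opening: 0.233
grip_force: 0.0
```

Call:
{"api": "jog_arm", "payload": {"motion": [[[30,-5,0],0],[[39,-7,10],0],[[39,-7,20],0],[[39,-7,25],0],[[39,-7,25],0]]}}

```text
t: 16.85
eef_pos: [460.5, -18.2, 142.3]
tcp_rot: [-3.14, -0.001, 1.725]
ft_force: [-1.0, -0.5, 0.0]
opening: -0.001
grip_force: 0.0
```

```bash
python3 - <<'E'
from h import *
print(state()["opening"],state()["eef_pos"]); to(461.7,-18,118,1.725)
c=read_camera("wrist"); cv2.imwrite("pics/w5.png",c["img"])
E
```

```text
-0.0009176090838537062 [460.4529888  -18.1523943  142.34374888]
shift [-0.1  1.3 24.3] turn -0.0 alt 3.142 yawnow 1.725 j6 -0.34
```

View pics/w5.png

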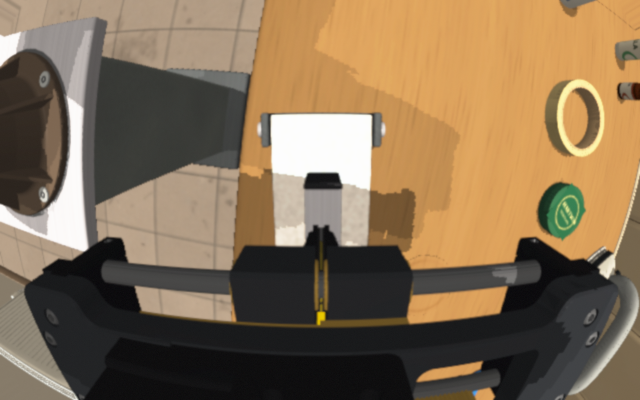

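The wrist view shows the closed fingers at (321,235) above the level's metal end, whose cap is at (322,180), aligned with the level's axis. Now I press gently.

Call:
{"api": "jog_arm", "payload": {"motion": [[[0,1,10],0],[[0,1,20],0],[[0,1,24],0],[[0,1,25],0],[[0,1,25],0]]}}

```text
t: 17.4
eef_pos: [461.5, -17.4, 118.2]
tcp_rot: [-3.141, -0.0, 1.726]
ft_force: [-0.0, 0.5, 1.2]
opening: 0.008
grip_force: 0.0
```

Call:
{"api": "jog_arm", "payload": {"motion": [[[0,0,0.5],0],[[0,0,1],0],[[0,0,1],0]]}}

```text
t: 17.7
eef_pos: [461.7, -17.4, 117.6]
tcp_rot: [3.141, 0.0, 1.726]
ft_force: [0.1, 0.0, 1.4]
opening: 0.006
grip_force: 0.0
```

Call:
{"api": "jog_arm", "payload": {"motion": [[[0,0,0.5],0],[[0,0,1],0],[[0,0,1],0]]}}

```text
t: 18.0
eef_pos: [461.6, -17.4, 116.4]
tcp_rot: [3.142, -0.0, 1.726]
ft_force: [-0.6, 0.0, 0.4]
opening: 0.004
grip_force: 0.0
```

Call:
{"api": "jog_arm", "payload": {"motion": [[[0,0,0.3],0],[[0,0,0.5],0],[[0,0,0.5],0]]}}

```text
t: 18.3
eef_pos: [461.5, -17.4, 115.9]
tcp_rot: [-3.142, -0.0, 1.726]
ft_force: [0.2, -0.4, 0.2]
opening: 0.005
grip_force: 0.0
```

Call:
{"api": "jog_arm", "payload": {"motion": [[[0,0,0.5],0],[[0,0,0.8],0],[[0,0,0.8],0]]}}

```text
t: 18.6
eef_pos: [461.5, -17.4, 115.1]
tcp_rot: [-3.142, -0.0, 1.726]
ft_force: [-0.7, 0.6, 0.2]
opening: 0.003
grip_force: 0.0
```

Call:
{"api": "jog_arm", "payload": {"motion": [[[0,0,0.3],0],[[0,0,0.5],0],[[0,0,0.5],0]]}}

```text
t: 18.9
eef_pos: [461.6, -17.4, 114.6]
tcp_rot: [3.142, -0.0, 1.726]
ft_force: [0.2, -0.2, 0.4]
opening: 0.007
grip_force: 0.0
```

Call:
{"api": "jog_arm", "payload": {"motion": [[[0,0,0.5],0],[[0,0,0.5],0],[[0,0,0.5],0]]}}

```text
t: 19.2
eef_pos: [461.6, -17.4, 114.1]
tcp_rot: [3.142, -0.0, 1.726]
ft_force: [0.7, 0.2, -0.5]
opening: 0.001
grip_force: 0.0
```

Call:
{"api": "jog_arm", "payload": {"motion": [[[0,0,0.5],0],[[0,0,0.5],0],[[0,0,0.5],0]]}}

```text
t: 19.5
eef_pos: [461.6, -17.4, 113.6]
tcp_rot: [3.142, -0.0, 1.726]
ft_force: [-0.2, 0.5, 0.6]
opening: 0.004
grip_force: 0.0
```

Call:
{"api": "jog_arm", "payload": {"motion": [[[0,0,0.5],0],[[0,0,0.5],0],[[0,0,0.5],0]]}}

```text
t: 19.8
eef_pos: [461.6, -17.4, 113.1]
tcp_rot: [3.142, -0.0, 1.726]
ft_force: [-0.5, -0.0, -0.2]
opening: 0.003
grip_force: 0.0
```

Call:
{"api": "jog_arm", "payload": {"motion": [[[0,0,0.5],0],[[0,0,0.5],0],[[0,0,0.5],0]]}}

```text
t: 20.1
eef_pos: [461.6, -17.4, 112.6]
tcp_rot: [3.142, -0.0, 1.726]
ft_force: [0.3, 0.5, 0.3]
opening: 0.006
grip_force: 0.0
```

Call:
{"api": "jog_arm", "payload": {"motion": [[[0,0,0.3],0],[[0,0,0.3],0],[[0,0,0.3],0]]}}

```text
t: 20.4
eef_pos: [461.6, -17.4, 112.3]
tcp_rot: [3.142, -0.0, 1.726]
ft_force: [-0.3, 0.8, 0.5]
opening: 0.006
grip_force: 0.0
```

Call:
{"api": "jog_arm", "payload": {"motion": [[[0,0,0.7],0],[[0,0,0.7],0]]}}

```text
t: 20.6
eef_pos: [461.5, -17.4, 111.5]
tcp_rot: [-3.142, -0.0, 1.726]
ft_force: [-0.1, -0.1, -0.1]
opening: 0.002
grip_force: 0.0
```

Call:
{"api": "jog_arm", "payload": {"motion": [[[0,0,0.7],0],[[0,0,0.7],0]]}}

```text
t: 20.8
eef_pos: [461.6, -17.4, 110.8]
tcp_rot: [-3.142, -0.0, 1.726]
ft_force: [0.4, 0.3, -0.5]
opening: 0.003
grip_force: 0.0
```

Call:
{"api": "jog_arm", "payload": {"motion": [[[0,0,0.5],0],[[0,0,0.5],0]]}}

```text
t: 21.0
eef_pos: [461.6, -17.4, 110.4]
tcp_rot: [-3.142, -0.0, 1.726]
ft_force: [0.3, -0.1, 1.0]
opening: 0.002
grip_force: 0.0
```

```bash
python3 - <<'E'
from h import *
c=read_camera("scene"); S,o=bub(c,False)
print(np.c_[S,(o[:,:,2]-o[:,:,0])[:,8:14:2].mean(1).astype(int)][4:53].T)
w=read_camera("wrist")
A=cv2.resize(c["img"][170:270,240:370],(520,400),interpolation=cv2.INTER_CUBIC)
B=cv2.resize(w["img"][130:330,260:390],(260,400),interpolation=cv2.INTER_CUBIC)
cv2.imwrite("pics/p1.png",np.hstack([A,B])); print(cut_out("level",w)[0]["box"])
p=proj(c,(461.6,-17.4,85.4)); q=proj(c,(461.7,-18,90)); print((np.array(p)-[240,170])*4,(np.array(q)-[240,170])*4)
E
```

```text
[[-48 -46 -44 -42 -40 -38 -36 -34 -32 -30 -28 -26 -24 -22 -20 -18 -16 -14
  -12 -10  -8  -6  -4  -2   0   2   4   6   8  10  12  14  16  18  20  22
   24  26  28  30  32  34  36  38  40  42  44  46  48]
 [  2   9  47 147 224 250 250 247 247 250 251 248 250 251 247 203 182 217
  246 236 163  87  42  42  47  47  38  81 168 230 248 197 154 201 241 245
  251 251 251 236 228 230 235 223 195 115  31  12  10]]
[296.8, 180.7, 349.0, 320.7]
[207.8526292  193.88798638] [208.15585586 190.7851332 ]
```

View pics/p1.png

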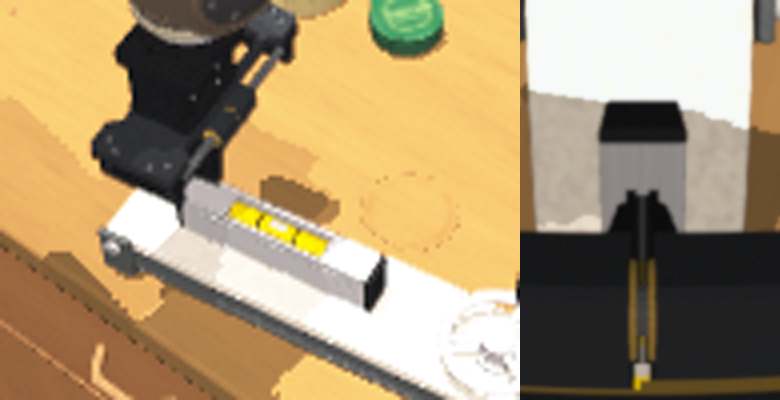

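The last view shows the fingertips just above the level's hinge-end metal, at (200,180) in the left crop. The bubble is between its lines and nothing is touching yet, so I keep lowering in small steps.

Call:
{"api": "jog_arm", "payload": {"motion": [[[0,0,0.7],0],[[0,0,0.7],0]]}}

```text
t: 21.35
eef_pos: [461.5, -17.4, 109.6]
tcp_rot: [-3.142, -0.0, 1.726]
ft_force: [0.7, -0.2, -0.3]
opening: 0.007
grip_force: 0.0
```

Call:
{"api": "jog_arm", "payload": {"motion": [[[0,0,0.7],0],[[0,0,0.7],0]]}}

```text
t: 21.55
eef_pos: [461.5, -17.4, 108.9]
tcp_rot: [-3.141, -0.0, 1.726]
ft_force: [0.6, 0.4, 1.0]
opening: 0.011
grip_force: 0.0
```

Call:
{"api": "jog_arm", "payload": {"motion": [[[0,0,0.7],0],[[0,0,0.7],0]]}}

```text
t: 21.75
eef_pos: [461.6, -17.4, 108.3]
tcp_rot: [-3.142, -0.0, 1.726]
ft_force: [-0.3, 1.0, 0.7]
opening: 0.006
grip_force: 0.0
```

Call:
{"api": "jog_arm", "payload": {"motion": [[[0,0,0.7],0],[[0,0,0.7],0]]}}

```text
t: 21.95
eef_pos: [461.5, -17.4, 107.5]
tcp_rot: [-3.141, -0.0, 1.726]
ft_force: [-0.6, -0.4, -0.7]
opening: 0.002
grip_force: 0.0
```

Call:
{"api": "jog_arm", "payload": {"motion": [[[0,0,0.7],0],[[0,0,0.7],0]]}}

```text
t: 22.15
eef_pos: [461.5, -17.4, 106.9]
tcp_rot: [-3.142, -0.0, 1.726]
ft_force: [-0.1, 0.2, 0.3]
opening: 0.002
grip_force: 0.0
```

Call:
{"api": "jog_arm", "payload": {"motion": [[[0,0,0.7],0],[[0,0,0.7],0]]}}

```text
t: 22.35
eef_pos: [461.5, -17.4, 106.1]
tcp_rot: [-3.142, -0.0, 1.726]
ft_force: [-0.9, -0.5, -0.1]
opening: 0.004
grip_force: 0.0
```

Call:
{"api": "jog_arm", "payload": {"motion": [[[0,0,0.7],0],[[0,0,0.7],0]]}}

```text
t: 22.55
eef_pos: [461.6, -17.4, 105.4]
tcp_rot: [-3.142, -0.0, 1.726]
ft_force: [0.3, 0.7, 0.6]
opening: 0.004
grip_force: 0.0
```

Call:
{"api": "jog_arm", "payload": {"motion": [[[0,0,0.8],0],[[0,0,0.8],0]]}}

```text
t: 22.75
eef_pos: [461.5, -17.4, 104.7]
tcp_rot: [-3.142, -0.0, 1.726]
ft_force: [-0.4, 0.1, -0.8]
opening: 0.003
grip_force: 0.0
```

Call:
{"api": "jog_arm", "payload": {"motion": [[[0,0,0.8],0],[[0,0,0.8],0]]}}

```text
t: 22.95
eef_pos: [461.5, -17.4, 103.8]
tcp_rot: [-3.142, -0.0, 1.726]
ft_force: [-0.1, -0.2, -1.1]
opening: 0.005
grip_force: 0.0
```

Call:
{"api": "jog_arm", "payload": {"motion": [[[0,0,0.8],0],[[0,0,0.8],0]]}}

```text
t: 23.15
eef_pos: [461.5, -17.4, 103.0]
tcp_rot: [-3.142, -0.0, 1.726]
ft_force: [0.1, -0.2, 0.3]
opening: 0.005
grip_force: 0.0
```

Call:
{"api": "jog_arm", "payload": {"motion": [[[0,0,0.8],0],[[0,0,0.8],0]]}}

```text
t: 23.35
eef_pos: [461.6, -17.4, 102.2]
tcp_rot: [-3.142, -0.0, 1.726]
ft_force: [-0.0, -0.3, 1.0]
opening: 0.006
grip_force: 0.0
```

Call:
{"api": "jog_arm", "payload": {"motion": [[[0,0,0.8],0],[[0,0,0.8],0]]}}

```text
t: 23.55
eef_pos: [461.6, -17.4, 101.4]
tcp_rot: [-3.142, -0.0, 1.726]
ft_force: [-0.3, 0.4, -1.0]
opening: 0.003
grip_force: 0.0
```

Call:
{"api": "jog_arm", "payload": {"motion": [[[0,0,0.8],0],[[0,0,0.8],0]]}}

```text
t: 23.75
eef_pos: [461.5, -17.4, 100.6]
tcp_rot: [-3.141, -0.0, 1.726]
ft_force: [0.2, -0.2, 0.1]
opening: 0.008
grip_force: 0.0
```

Call:
{"api": "jog_arm", "payload": {"motion": [[[0,0,0.8],0],[[0,0,0.8],0]]}}

```text
t: 23.95
eef_pos: [461.5, -17.4, 99.8]
tcp_rot: [-3.142, -0.0, 1.726]
ft_force: [-0.3, 0.6, 0.4]
opening: 0.004
grip_force: 0.0
```

```bash
python3 - <<'E'
from h import *
c=read_camera("scene")
# darkness profile along vertical line at the finger: rows projected from z=140 down to 70 at (461.6,-17.4)
for z in range(140,70,-4):
    u,v=proj(c,(461.6,-17.4,z)); r=c["img"][int(round(v)),int(round(u))-5:int(round(u))+7].max(1); print(z,round(u,1),round(v,1),r)
E
```

```text
140 290.9 208.1 [ 53  41  34  33  53  92  96  83 155  72  80 208]
136 291.0 208.9 [ 44  35  30  54  84  89  77  32  33  52 170 238]
132 291.1 209.6 [ 52  29  51  94  94  86  39  25  27  64 238 238]
128 291.1 210.4 [ 52  29  51  94  94  86  39  25  27  64 238 238]
124 291.2 211.2 [ 61  43  83 113 107  53  26  23  28  64 238 238]
120 291.3 212.0 [ 59  57 115 111  57  25  24  22  25  64 238 239]
116 291.4 212.7 [ 48  70 105  76  27  25  26  24  26  66 238 238]
112 291.5 213.5 [ 48  70 105  76  27  25  26  24  26  66 238 238]
108 291.5 214.3 [ 84  94  33  28  26  27  25  27  73 239 238 238]
104 291.6 215.0 [ 95  88  61  32  27  27  27  31  92 233 236 236]
100 291.7 215.8 [116 190 153  94  59  33  26  37  77 211 212 211]
96 291.8 216.5 [161 191 191 190 153  95  63  77 156 191 192 218]
92 291.8 217.3 [161 191 191 190 153  95  63  77 156 191 192 218]
88 291.9 218.0 [192 192 191 191 191 190 156 126 190 189 189 190]
84 292.0 218.7 [189 192 191 193 191 191 192 191 192 191 188 187]
80 292.1 219.5 [189 192 191 193 191 191 192 191 192 191 188 187]
76 292.1 220.2 [184 186 186 192 192 192 193 193 193 191 189 181]
72 292.2 220.9 [172 172 183 188 184 192 192 193 193 194 184 229]
```

Call:
{"api": "jog_arm", "payload": {"motion": [[[0,0,0.7],0],[[0,0,0.7],0]]}}

```text
t: 24.2
eef_pos: [461.5, -17.4, 99.1]
tcp_rot: [-3.142, -0.0, 1.726]
ft_force: [0.3, -0.1, 0.1]
opening: 0.004
grip_force: 0.0
```

Call:
{"api": "jog_arm", "payload": {"motion": [[[0,0,0.7],0],[[0,0,0.7],0]]}}

```text
t: 24.4
eef_pos: [461.5, -17.4, 98.4]
tcp_rot: [-3.142, -0.0, 1.726]
ft_force: [1.1, 0.8, -0.2]
opening: 0.005
grip_force: 0.0
```

Call:
{"api": "jog_arm", "payload": {"motion": [[[0,0,0.7],0],[[0,0,0.7],0]]}}

```text
t: 24.6
eef_pos: [461.5, -17.4, 97.8]
tcp_rot: [-3.142, -0.0, 1.726]
ft_force: [-0.1, -0.7, 0.1]
opening: 0.005
grip_force: 0.0
```

Call:
{"api": "jog_arm", "payload": {"motion": [[[0,0,0.7],0],[[0,0,0.7],0]]}}

```text
t: 24.8
eef_pos: [461.6, -17.4, 97.0]
tcp_rot: [-3.142, -0.0, 1.726]
ft_force: [-0.4, 0.1, -0.0]
opening: 0.006
grip_force: 0.0
```

Call:
{"api": "jog_arm", "payload": {"motion": [[[0,0,0.7],0],[[0,0,0.7],0]]}}

```text
t: 25.0
eef_pos: [461.6, -17.4, 96.4]
tcp_rot: [3.142, -0.0, 1.726]
ft_force: [-0.2, -0.4, -0.2]
opening: 0.004
grip_force: 0.0
```

Call:
{"api": "jog_arm", "payload": {"motion": [[[0,0,0.7],0],[[0,0,0.7],0]]}}

```text
t: 25.2
eef_pos: [461.5, -17.4, 95.6]
tcp_rot: [-3.142, -0.0, 1.726]
ft_force: [0.2, 0.4, 0.4]
opening: 0.005
grip_force: 0.0
```

Call:
{"api": "jog_arm", "payload": {"motion": [[[0,0,0.7],0],[[0,0,0.7],0]]}}

```text
t: 25.4
eef_pos: [461.5, -17.4, 94.9]
tcp_rot: [-3.142, -0.0, 1.726]
ft_force: [0.7, -0.4, -0.2]
opening: 0.005
grip_force: 0.0
```

```bash
python3 - <<'E'
from h import *
np.set_printoptions(linewidth=200)
c=read_camera("wrist"); s=state(); R=Ro.from_euler("xyz",s["tcp_rot"])
for d in (0,10,25):
    for x in (0,10): print("tip",d,x,np.round(proj(c,s["eef_pos"]+R.apply([x,0,d]),True),1))
for S_ in (60,80,90): print("lvl",S_,np.round(proj(c,(471.5-.154*S_,-81+.988*S_,90),True),1),np.round(proj(c,(471.5-.154*S_,-81+.988*S_,45),True),1))
r=cut_out("level",c); print(r[0]["p"],r[0]["box"])
g=c["img"].max(2); print(np.c_[np.arange(170,262,4),g[170:262:4,296:348:3]])
sc=read_camera("scene"); r=cut_out("level",sc); print(r[0]["p"],r[0]["box"],axis(sc,r[0]["region"],70))
S,o=bub(sc,False); print(np.c_[S,(o[:,:,2]-o[:,:,0])[:,8:14:2].mean(1).astype(int)][4:53].T)
E
```

```text
tip 0 0 [320.3 243.1]
tip 0 10 [320.3 227.6]
tip 10 0 [320.3 236.9]
tip 10 10 [320.3 222. ]
tip 25 0 [320.4 228.5]
tip 25 10 [320.3 214.5]
lvl 60 [320.4 246.5] [320.4 222.4]
lvl 80 [320.4 216. ] [320.5 196.9]
lvl 90 [320.4 199.9] [320.5 183.7]
0.81 [295.7, 183.9, 347.1, 320.4]
[[170 248 248 248 248 248 248 248 248 247 248 248 248 248 248 248 248 248 248]
 [174 248 248 248 248 248 248 248 248 248 248 248 248 248 248 248 248 248 248]
 [178 248 248 248 248 248 248 248 248 248 248 248 248 249 248 248 248 248 248]
 [182 208 210 207 242 243 244 210 209 216 243 243 245 248 247 247 248 248 248]
 [186 180 176  75  20  19  22  20  17  18  20  20  22  24  25  33 164 205 237]
 [190 185 164  23  16  14  14  14  15  14  16  16  17  17  17  14  88 179 181]
 [194 184 120  15  14  15  13  14  15  15  16  15  14  17  16  14  21 166 181]
 [198 182  50  16  15  16  14  16  16  15  15  15  16  16  15  16  17 134 182]
 [202 154  24  22  23  23  23  23  24  24  24  25  25  24  24  25  23  70 184]
 [206 152  26  21  23  23  23  23  23  23  22  22  23  24  23  24  23  68 181]
 [210 177 133 135 139 136 137 13
[... 827 characters left out ...]
  24  23]
 [254  22  23  22  25  24  22  23  16  42  23  16  23  23  24  22  25  23  23]
 [258  23  22  24  22  23  23  22  20  41  23  25  23  22  23  23  23  23  24]]
0.58 [285.0, 215.5, 336.7, 248.4] (array([470.09515381, -85.85687256]), [54.14208221435547, 181.71856689453125], 1.7372993230819702)
[[-48 -46 -44 -42 -40 -38 -36 -34 -32 -30 -28 -26 -24 -22 -20 -18 -16 -14 -12 -10  -8  -6  -4  -2   0   2   4   6   8  10  12  14  16  18  20  22  24  26  28  30  32  34  36  38  40  42  44  46  48]
 [  0   3  38 139 219 249 250 247 247 251 251 248 250 251 247 204 183 217 246 236 163  87  42  42  47  46  37  81 168 230 248 197 154 202 242 244 247 245 243 233 228 230 235 224 194 114  31  12   9]]
```

Judging by the wrist image, the closed fingertips are only about 5 mm ahead of the TCP, so contact is imminent.

Call:
{"api": "jog_arm", "payload": {"motion": [[[0,0,0.6],0],[[0,0,0.6],0],[[0,0,0.6],0]]}}

```text
t: 25.9
eef_pos: [461.5, -17.4, 94.4]
tcp_rot: [-3.142, -0.0, 1.726]
ft_force: [-0.4, -0.5, 0.5]
opening: 0.005
grip_force: 0.0
```

Call:
{"api": "jog_arm", "payload": {"motion": [[[0,0,0.6],0],[[0,0,0.6],0],[[0,0,0.6],0]]}}

```text
t: 26.2
eef_pos: [461.6, -17.4, 93.8]
tcp_rot: [3.142, -0.0, 1.726]
ft_force: [0.5, 0.7, -0.1]
opening: 0.006
grip_force: 0.0
```

Call:
{"api": "jog_arm", "payload": {"motion": [[[0,0,0.6],0],[[0,0,0.6],0],[[0,0,0.6],0]]}}

```text
t: 26.5
eef_pos: [461.6, -17.4, 93.2]
tcp_rot: [3.142, -0.0, 1.726]
ft_force: [0.6, 0.5, -0.6]
opening: 0.003
grip_force: 0.0
```

Call:
{"api": "jog_arm", "payload": {"motion": [[[0,0,0.7],0],[[0,0,0.7],0]]}}

```text
t: 26.7
eef_pos: [461.5, -17.4, 92.4]
tcp_rot: [-3.142, -0.0, 1.726]
ft_force: [-0.3, -0.1, 0.1]
opening: 0.002
grip_force: 0.0
```

Call:
{"api": "jog_arm", "payload": {"motion": [[[0,0,0.7],0],[[0,0,0.7],0]]}}

```text
t: 26.9
eef_pos: [461.5, -17.4, 91.7]
tcp_rot: [-3.142, -0.0, 1.726]
ft_force: [0.7, -0.5, 0.3]
opening: 0.003
grip_force: 0.0
```

Call:
{"api": "jog_arm", "payload": {"motion": [[[0,0,0.7],0],[[0,0,0.7],0]]}}

```text
t: 27.1
eef_pos: [461.6, -17.4, 91.0]
tcp_rot: [3.142, -0.0, 1.726]
ft_force: [-0.2, -0.1, 0.1]
opening: 0.003
grip_force: 0.0
```

Call:
{"api": "jog_arm", "payload": {"motion": [[[0,0,0.7],0],[[0,0,0.7],0]]}}

```text
t: 27.3
eef_pos: [461.5, -17.4, 90.3]
tcp_rot: [-3.142, -0.0, 1.726]
ft_force: [0.3, -0.2, 0.2]
opening: 0.005
grip_force: 0.0
```

```bash
python3 - <<'E'
from h import *
np.set_printoptions(linewidth=200)
sc=read_camera("scene"); g=sc["img"].max(2); print(np.c_[np.arange(204,226),g[204:226,278:306]])
c=read_camera("wrist"); s=state(); R=Ro.from_euler("xyz",s["tcp_rot"]); print(s["tau"])
r=cut_out("level",c); print(r[0]["p"],r[0]["box"]); r=cut_out("level",sc); print(r[0]["p"],r[0]["box"],axis(sc,r[0]["region"],70))
for z in (60,70,80,90,100): print(z,np.round(proj(sc,(461.5,-17.4,z)),1))
for S_ in (45,83,90): print(S_,np.round([proj(sc,(471.5-.154*S_+k*.988,-81+.988*S_+k*.154,90)) for k in (-14,14)],1).tolist())
g=c["img"].max(2); print(g[218:234:2,300:342:2])
E
```

```text
[[204  39  32  31  29  27  27  27  28  27  22  26  26  28  36  43  49  51  50  49  50  47  40  44 136 236 234 235 235]
 [205  49  51  45  34  32  28  27  27  24  27  27  27  35  42  45  50  49  50  51  50  41  43 101 235 235 236 237 236]
 [206  49  49  52  50  47  33  30  29  28  25  26  39  42  47  85  72  53  49  49  42  39  80 208 236 235 234 236 237]
 [207  51  50  49  49  49  49  45  35  30  28  34  41  44  81 183 147 103  52  44  39  61 169 237 237 235 235 235 235]
 [208  51  50  49  49  51  51  50  50  46  40  43  40  46 107 113 126 177  78  41  47 138 237 237 237 237 237 235 235]
 [209  48  51  50  49  49  51  51  52  50  48  41  32  38  79  90  95 107 105  43 102 238 238 237 236 237 237 237 235]
 [210  52  61  51  53  49  52  52  61  53  39  32  29  65 131  87  79  85 104  81 209 237 238 238 238 237 237 237 237]
 [211  62  63  62  61  52  63  61  61  46  38  28  52 104  97  79  31  31  50 160 238 238 237 237 237 238 237 237 237]
 [212  61  61  60  62  63  61  61  62  54  35  35  80  96 101  49  24  26  50 199 239 238 238 238 238 237 238 237 236]
 [213  61  61  61  62  61  61
[... 1973 characters left out ...]
5]]
[[134 135 137 138 136 136 136 137 139 135 134 137 138 136 135 136 135 136 135 135 137]
 [134 135 138 138 136 136 135 137 138 135 134 137 137 137 135 135 135 136 136 136 137]
 [133 134 137 138 136 135 136 137 137 135 134 137 137 135 136 135 135 136 136 136 137]
 [133 135 137 138 136 135 126 108 109 121 133 135 121 108 112 132 135 137 136 136 137]
 [133 134 137 138 136 136 110  32  31  91 124 122  73  23  53 127 135 137 135 136 137]
 [133 134 136 137 136 135 108  22  16  34  60  53  23  11  47 126 136 137 136 136 138]
 [134 134 137 137 134 121  89  16  14  18  42  35  16  14  35 104 129 136 136 136 138]
 [134 134 137 136 103  49  28  12  14  16  42  34  15  12  12  30  75 128 135 137 137]]
```

Call:
{"api": "jog_arm", "payload": {"motion": [[[0,0,1],0],[[0,0,1],0]]}}

```text
t: 27.7
eef_pos: [461.5, -17.4, 89.3]
tcp_rot: [-3.142, -0.0, 1.726]
ft_force: [0.8, 1.0, 0.2]
opening: 0.001
grip_force: 0.0
```

Call:
{"api": "jog_arm", "payload": {"motion": [[[0,0,1],0],[[0,0,1],0]]}}

```text
t: 27.9
eef_pos: [461.7, -17.4, 89.1]
tcp_rot: [3.141, 0.0, 1.726]
ft_force: [-3.4, 0.2, 12.2]
opening: 0.004
grip_force: 6.1
```

Call:
{"api": "jog_arm", "payload": {"motion": [[[0,0,1],0],[[0,0,1],0]]}}

```text
t: 28.1
eef_pos: [461.7, -17.4, 89.0]
tcp_rot: [3.14, 0.0, 1.726]
ft_force: [-6.9, 1.1, 27.8]
opening: 0.004
grip_force: 14.1
```

Call:
{"api": "jog_arm", "payload": {"motion": [[[0,0,1],0],[[0,0,1],0]]}}

```text
t: 28.3
eef_pos: [461.8, -17.3, 88.9]
tcp_rot: [3.139, 0.001, 1.726]
ft_force: [-10.2, 1.0, 44.5]
opening: 0.005
grip_force: 22.1
```

Contact came at TCP z 89, at about 16 N/mm. I back off to about 10 N.

Call:
{"api": "jog_arm", "payload": {"motion": [[[0,0,-2.1],0],[[0,0,-2.1],0],[[0,0,-2.1],0],[[0,0,-2.1],0],[[0,0,-2.1],0]]}}

```text
t: 28.8
eef_pos: [461.8, -17.4, 89.1]
tcp_rot: [3.141, 0.0, 1.726]
ft_force: [-3.2, 0.1, 15.0]
opening: 0.006
grip_force: 7.5
```

Call:
{"api": "jog_arm", "payload": {"motion": [[[0,0,0],0],[[0,0,0],0],[[0,0,0],0],[[0,0,0],0],[[0,0,0],0]]}}

```text
t: 29.3
eef_pos: [461.8, -17.4, 89.0]
tcp_rot: [3.141, 0.0, 1.726]
ft_force: [-3.0, 1.1, 16.0]
opening: 0.005
grip_force: 7.5
```

```bash
python3 - <<'E'
from h import *
sc=read_camera("scene"); S,o=bub(sc,False); print(np.c_[S,(o[:,:,2]-o[:,:,0])[:,8:14:2].mean(1).astype(int)][4:53].T)
s=state(); print(s["ft_force"],s["t"])
t=read_camera("top")
for n,z in (("wax_tin",25),("tape_roll",25),("pill_bottle",78)):
    q=cut_out(n,t); print(n,[np.round(axis(t,k["region"],z)[0]) for k in q[:1]])
E
```

```text
[[-48 -46 -44 -42 -40 -38 -36 -34 -32 -30 -28 -26 -24 -22 -20 -18 -16 -14
  -12 -10  -8  -6  -4  -2   0   2   4   6   8  10  12  14  16  18  20  22
   24  26  28  30  32  34  36  38  40  42  44  46  48]
 [  0   3  37 140 219 249 251 248 247 251 251 248 250 251 247 203 182 217
  246 234 145  65  37  42  48  46  38  91 190 239 248 196 154 202 242 244
  245 239 235 227 225 230 235 223 194 114  32  12  10]]
[-2.38227587  0.44114639 14.55193298] 29.35
wax_tin [array([765.,  10.])]
tape_roll [array([755., 125.])]
pill_bottle [array([723., 289.])]
```

Call:
{"api": "jog_arm", "payload": {"motion": [[[0,0,-0.3],0],[[0,0,-0.3],0],[[0,0,-0.3],0],[[0,0,-0.3],0],[[0,0,-0.3],0]]}}

```text
t: 30.05
eef_pos: [461.8, -17.4, 89.1]
tcp_rot: [3.141, 0.0, 1.726]
ft_force: [-1.0, 0.5, 9.1]
opening: 0.005
grip_force: 5.1
```

Call:
{"api": "jog_arm", "payload": {"motion": [[[0,0,0],0],[[0,0,0],0],[[0,0,0],0],[[0,0,0],0],[[0,0,0],0]]}}

```text
t: 30.55
eef_pos: [461.8, -17.4, 89.1]
tcp_rot: [3.141, 0.0, 1.726]
ft_force: [-0.9, 0.3, 10.3]
opening: 0.002
grip_force: 5.1
```

```bash
python3 - <<'E'
from h import *
sc=read_camera("scene"); S,o=bub(sc,False); print(np.c_[S,(o[:,:,2]-o[:,:,0])[:,8:14:2].mean(1).astype(int)][18:40].T)
print(state()["ft_force"]); print(job_done())
E
```

```text
[[-20 -18 -16 -14 -12 -10  -8  -6  -4  -2   0   2   4   6   8  10  12  14
   16  18  20  22]
 [247 203 182 217 246 236 163  88  42  42  47  47  39  84 170 230 248 197
  155 202 242 244]]
[-1.58879859 -0.95004183 10.18226179]
the job is handed in; nothing more can be done
None
```

The job is handed in at about 31 s: the wheel was cranked about 1.2 turns clockwise, the bubble is centred to within about 0.5 mm, and the arm is holding the level down with about 10 N. While feeling for contact, the push briefly peaked at about 45 N at the fingertips (the 40 N limit names the arm and the gripper's body). Of the other things I re-checked the tin, tape roll and bottle and they hadn't moved; I didn't re-check the spool.

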